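# Draw the spring-return plate carriage out of the curing chamber and hold it at the pointer

## Robot

A 6-joint arm with a two-finger parallel gripper is mounted at the origin on the work surface. World frame = base frame: x ahead of the robot, y to its left, z up, the work surface at z = 0. Lengths are in m, angles in rad, forces in N, time in s.
With the tool pointing down it reaches from about 0.25 to 0.725 m from the base axis. Payload 4 kg.
Tool frame: the origin (TCP) lies between the finger pads, 19 mm behind the fingertips; this is the grasp point; z points along the fingers, y is the line along which they close (so a half turn about z gives the same grasp; the last joint's range is limited). The gripper opens to 85 mm and grips with 20 to 120 N. Pads are 22 mm wide; open, the fingers measure 114 mm over their backs; the gripper's body (76 mm by 85 mm) begins 54 mm behind the grasp point. The pads swing forward as they close: fully open they stand 13 mm farther back than shut.
Start: joints at [-1.115, 0.241, 0.005, 1.335, 0, 1.571], TCP at [0.22, -0.449, 0.25] pointing down, gripper open.
Joint ranges: [-2.72, 2.72], [-1.05, 1.87], [-1.09, 1.28], [-1.99, 2.15], [-1.42, 1.44], [-3.14, 3.14]. Speed limits (rad/s): [2.79, 2.79, 3.14, 3.14, 3.14, 3.14].

## Interface

Orientations are given as a unit quaternion [x, y, z, w].
In Python, from workcell import bot gives the robot as it stands.
- The arm moves only by the tool advance, called after ">>>" as name(argument=value, ...) on one line, values as JSON. Schema: {"type":"object","properties":{"segments":{"type":"array","items":{"type":"number"},"minItems":7,"maxItems":70},"only":{"type":"string"},"quiet":{"type":"boolean"},"lines":{"type":"string"}},"required":["segments"],"additionalProperties":false}. segments is one flat list of numbers that holds 1 to 10 rows one after another, with no inner brackets; each row has 7 numbers: a rotation vector rx, ry, rz in shares of pi rad (1.0 is pi rad), then dx, dy, dz in normalised numbers (1 is 0.6 m), then the finger opening in m; each row is the pose to reach, as a shift and turn from the pose commanded when the call began, along the tool's axes at that moment; what a row does not reach only later rows make up. A row lasts 1/8 s, in which the tool goes at most 0.0625 m and 0.188 rad, less where a joint would pass 70% of its speed; a pose out of reach is approached as far as the arm can. The fingers move at their own pace and stop on an object; the grip force is fixed at half the most. Time passes only in rows, so rows that do not move let the fingers close. The tool returns the time, the measured TCP pose, the force, the opening and the grip force at its end. only (a regular expression) keeps the lines of the reply that match it, lines (a string "A,B") keeps lines A to B, and quiet returns only ok. No shift or turn number may pass 1 either way. Input that does not fit is refused with a message, and nothing moves.
- bot.get_obs(): the state, without advancing time (a new reading comes with each control period).
- bot.camera(name): name is "scene" or "side" or "wrist"; returns the picture (384x512x3 uint8, red, green, blue); there is no depth.
- bot.calibration(name): a dict with "mtx" (3x3 intrinsics, pixels), "R" (3x3) and "t" (3): a world point X has camera coordinates R X + t. Camera axes: x right, y down, z forward; pixel columns grow to the right and rows downward; lengths in m; the calibration is good to about 2 mm. A picture is of the moment at which its call begins: read the wrist's pose just before it. calibration takes no time and is no camera call; for the wrist camera it gives the pose at the moment of the call.
- bot.job_done(): hands the job in; it is judged then, once.
The state is a dict: "clock": time; "joint_pos": joint angles; "joint_vel": joint speeds; "tau": joint torques, N m; "eef_pos": TCP position; "tool_rot": TCP orientation; "ft_force": force on the tool from outside, world axes, zero at the start; "ft_torque": the same for the moment, N m; "grip_width": finger opening in m; "grasp_force": force on a finger pad.
Only numpy, scipy, OpenCV 4.12 (cv2) and the standard library are available. Lean on these libraries where they do the work, as an engineer would, in place of code of your own. Each camera call takes 0.05 s, during which the arm holds its last target. There are 200 camera calls.

## Task

Slide the amber front sash of the curing chamber all the way up and leave it there, then draw the plate carriage out by its knob until the outer face of its front panel is level with the pointer clamped on the rail beside it. A spring pulls the carriage back in, so finish with the gripper still on the knob, holding the carriage steady at the pointer. The rack of glass plates must ride out standing in the carriage without touching the sash, and nothing else on the bench may be disturbed.

Things in the scene. Friction and masses are not known exactly. Their poses are not given: they have to be found in the camera images.
- cabinet: white curing chamber, a fixed low box 360 wide, 260 deep, 200 high (235 over the lamp housing). Origin on the bench below the middle of its front face; x points into the chamber (front and carriage travel look along -x), z up. Sash channels at y = +-135 stand 325 high, 22 in front of the face. A flat graduated rail at y = +121 (18 wide, top at z = 54) runs 180 out in front (lengths in mm)
- sash (a joint): how far the sash is raised, m: 0 shut, 0.11 at its top stop. An amber pane in an aluminium frame, 250 mm wide, 110 mm high; shut, its lower edge is 80 mm above the bench, its top 190. It moves straight up, takes about 8 N to raise, and stays where it is left; it starts 0 to 30 mm open
- sash_handle (a point): middle of the sash's bow handle: an upright dark steel round bar 11 thick, 68 long, 43 in front of the pane, centred on the sash, joined to it by a leg at either end. This point is 61 in front of the chamber's face and, sash shut, 150 above the bench (lengths in mm)
- carriage (a joint): how far the carriage is drawn out along the chamber's -x, m: 0 home, 0.15 end stop. A spring pulls it home with about 3 N at 0 and 7 N at 0.12; let go, it runs back. A steel tray on a slide in the middle of the chamber, below the sash, with a grey upright front panel 200 wide, 5 mm thick, from 34 to 78 mm above the bench (lengths in mm)
- knob (a point): centre of the carriage's black round knob: 28 diameter, 26 long along x, on a 10 thick stem straight out from the front panel; its axis lies along the chamber's x, 56 above the bench, and its centre is 62 in front of the panel's outer face. Room for a finger either side and in front (lengths in mm)
- panel_face (a point): middle of the outer (robot-side) face of the carriage's front panel; in the chamber's frame its x is -0.008 m less the carriage's joint value (lengths in mm)
- tray_floor (a point): middle of the carriage tray's floor, 40 above the bench; the tray inside is 200 long, 172 wide, with lips 18 high; moves with the carriage (lengths in mm)
- pointer (a point): inner tip of the pointer, a steel blade 4 thick on a rider clamped to the rail (fixed), reaching in 80 above the bench over the left end (+y) of the front panel, 84 from the knob's line. Axes as the chamber's: the panel's outer face is level with it when both have the same x in the chamber's frame. Set 87 to 127 in front of the face's home place (lengths in mm)
- rack: white rack with four green-tinted glass plates on edge, 90 x 100, 86 high, 0.25 to 0.5 kg, loose on the tray, standing inside the chamber behind the sash at the start; its top is 126 above the bench. Origin in the middle of its underside, z up (lengths in mm)
- plates: loose stack of five green-tinted glass plates, 100 x 76, 25 high, in front of the chamber to the right; origin under its middle. Bystander (lengths in mm)
- beaker: glass beaker, 68 diameter, 90 high, in front of the chamber to the left; origin under its middle. Bystander (lengths in mm)
- can: steel can, 72 diameter, 100 high, right of the chamber; origin under its middle. Bystander (lengths in mm)
- wash_bottle: white wash bottle, 72 diameter, about 205 high, left of the chamber; origin under its middle. Bystander (lengths in mm)
- tub: open white plastic tub, 120 diameter, 65 high, near the robot, to the right; origin under its middle. Bystander (lengths in mm)
- pen_pot: black pen pot, 80 square, 95 high (pens to 155), near the robot, to the left; origin under its middle. Bystander (lengths in mm)

How it is judged:
By the outcome, as a careful person would: the job done as asked, in the order asked, and still so for the second after the job is handed in, while the arm keeps its last pose, push and grip.
It also fails if it takes over 42 s, if anything falls off the work surface, if the arm or the gripper's body presses on something with over 40 N, if the wrist force passes 120 N, or if a joint passes its speed limit or range.

## Working session

There is one attempt and no reset: what is moved stays moved. The work goes in short steps, Python scripts to look and compute and a tool call to move; the robot and the scene stay as the last step left them, time stands still between calls to the robot, and variables do not carry over. Pictures are saved under pics/ and viewed, at most 10 in all, crops included, and the job is handed in when it is done.

```bash
ls; mkdir -p pics; python3 - <<'E'
from workcell import bot
import cv2
for n in("scene","side"):
    cv2.imwrite(f"pics/{n}0.png",bot.camera(n)[:,:,::-1]); c=bot.calibration(n)
    print(n,c["mtx"].round(1).tolist(),(-c["R"].T@c["t"]).round(3),c["R"].round(2).tolist())
o=bot.get_obs();print(o["eef_pos"],o["tool_rot"],o["clock"])
E
```

```text
pics
workcell.py
scene [[471.2, 0.0, 254.3], [0.0, 471.2, 198.6], [0.0, 0.0, 1.0]] [0.044 0.276 1.591] [[-0.45, -0.89, -0.01], [-0.82, 0.42, -0.4], [0.36, -0.17, -0.92]]
side [[452.2, 0.0, 260.1], [0.0, 452.2, 189.5], [0.0, 0.0, 1.0]] [-0.069  0.575  0.898] [[-0.66, -0.75, -0.02], [-0.49, 0.45, -0.75], [0.57, -0.49, -0.67]]
[ 0.21985743 -0.44847488  0.24920424] [ 9.74144323e-01  2.25924657e-01 -2.20916594e-04 -9.15627124e-04] 0.1
```

View pics/scene0.png

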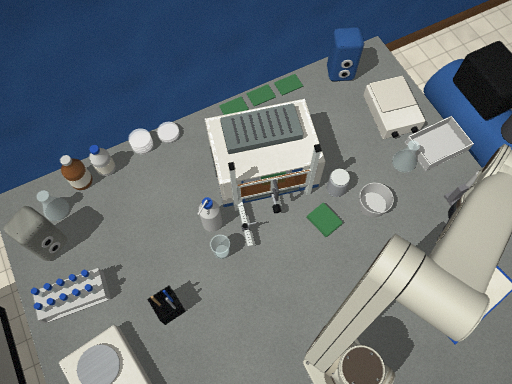

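View pics/side0.png

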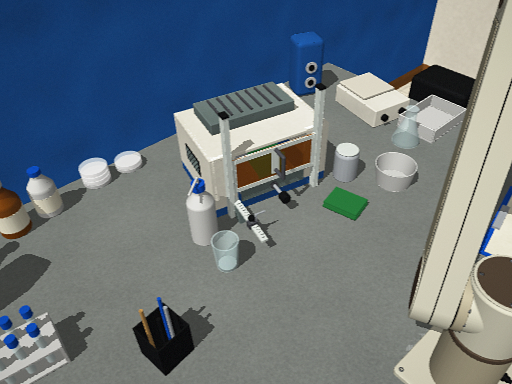

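The scene view shows the chamber at about (265,150), with its channel tops at (232,167) and (317,149). The side view shows the sash handle at about (279,160), the knob at (284,197) and the rail from (238,205) to (265,240). I'll enlarge both views to measure them.

```bash
python3 - <<'E'
import cv2
a=cv2.imread("pics/scene0.png")[90:250,190:350]; b=cv2.imread("pics/side0.png")[75:275,170:340]
cv2.imwrite("pics/a1.png",cv2.resize(a,None,fx=3.75,fy=3.75,interpolation=cv2.INTER_CUBIC))
cv2.imwrite("pics/b1.png",cv2.resize(b,None,fx=3,fy=3,interpolation=cv2.INTER_CUBIC))
E
```

```text
(no output)
```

View pics/a1.png

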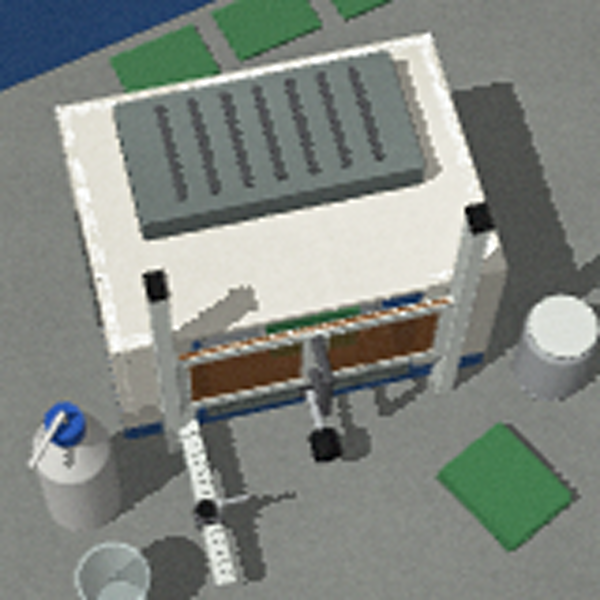

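View pics/b1.png

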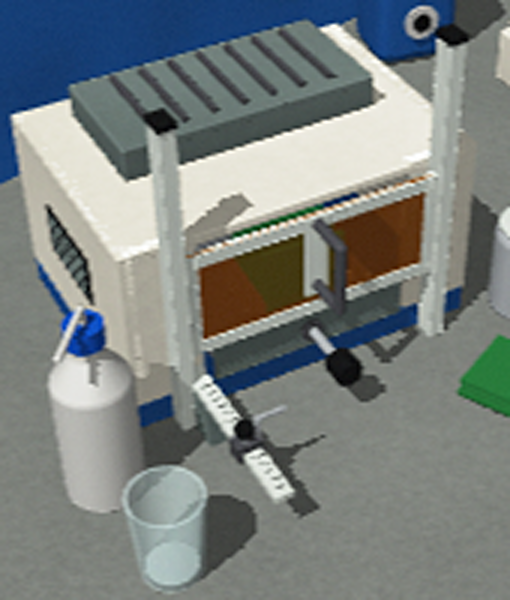

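In the enlarged scene crop the channel caps are at (155,285) and (480,217), the knob at (325,443) and the pointer blade at (207,510)→(250,498). In the side crop the caps are at (161,120) and (453,34), the knob at (344,366), the handle bar from (341,246) to (337,312) and the pointer tip at (286,407).

```bash
cat > h.py <<'E'
import numpy as np
from workcell import bot
C={n:bot.calibration(n) for n in("scene","side")}
def ray(n,p,c=None):
    c=c or C[n]; d=c["R"].T@np.linalg.inv(c["mtx"])@[p[0],p[1],1]; return -c["R"].T@c["t"],d/np.linalg.norm(d)
def plane(n,p,z,c=None):
    o,d=ray(n,p,c); return o+d*(z-o[2])/d[2]
def tri(rs):
    A=sum(np.eye(3)-np.outer(d,d) for o,d in rs); b=sum((np.eye(3)-np.outer(d,d))@o for o,d in rs)
    X=np.linalg.solve(A,b); return X,max(np.linalg.norm(np.cross(X-o,d)) for o,d in rs)
S=lambda u,v:(190+u/3.75-.5+.13,90+v/3.75-.37)
D=lambda u,v:(170+u/3-.33,75+v/3-.33)
E
python3 - <<'E'
from h import *
np.set_printoptions(precision=4,suppress=True)
P={"capL":((155,285),(161,120),.325),"capR":((480,217),(453,34),.325),"BL":((57,105),(13,113),.2),"FL":((113,348),(120,258),.2),"BR":((432,35),(335,28),.2),
"knob":((325,443),(344,366),.056),"tip":((250,498),(286,407),.08),"railend":((225,583),(283,495),.054),"barTop":((319,340),(341,246),None)}
for k,(a,b,z) in P.items():
    X,e=tri([ray("scene",S(*a)),ray("side",D(*b))])
    print(k,X,round(e,4), *( [plane("scene",S(*a),z)[:2],plane("side",D(*b),z)[:2]] if z else []))
E
```

```text
capL [0.6656 0.0524 0.333 ] 0.0018 [0.6709 0.0522] [0.6743 0.044 ]
capR [ 0.6025 -0.2102  0.3321] 0.0012 [ 0.6067 -0.2123] [ 0.6097 -0.2206]
BL [0.939  0.0296 0.2052] 0.002 [0.9439 0.0301] [0.9447 0.0243]
FL [0.6906 0.0885 0.2032] 0.0021 [0.6936 0.0895] [0.6922 0.0851]
BR [ 0.856  -0.3194  0.1964] 0.0001 [ 0.8538 -0.3179] [ 0.8513 -0.3147]
knob [ 0.578  -0.0654  0.0607] 0.0016 [ 0.5809 -0.0656] [ 0.5802 -0.0698]
tip [0.5523 0.0271 0.0881] 0.0005 [0.5555 0.0261] [0.5581 0.0213]
railend [0.4985 0.0797 0.0602] 0.0007 [0.5009 0.0793] [0.5021 0.0757]
barTop [ 0.6248 -0.0906  0.1616] 0.0119
```

Everything agrees: the caps are 270 mm apart, the pointer comes out at chamber y = +84 mm, and the knob and caps give the same origin. Next I'll set the chamber frame, sash opening and bystander positions, and add a row helper.

```bash
cat >> h.py <<'E'
from scipy.spatial.transform import Rotation as Rn
np.set_printoptions(precision=4,suppress=True)
yaw=-np.radians(13.4); X=np.array([np.cos(yaw),np.sin(yaw),0]); Y=np.array([-X[1],X[0],0]); Z=np.array([0,0,1.])
O=np.array([.649,-.0845,0])
W=lambda x,y,z:O+x*X+y*Y+z*Z
L=lambda p:np.array([(p-O)@X,(p-O)@Y,p[2]])
def row(x,y,z,tilt,):
    "row to chamber point; tilt=deg below horizontal of the tool axis"
    o=bot.get_obs(); R0=Rn.from_quat(o["tool_rot"]).as_matrix(); t=np.radians(tilt)
    zt=np.cos(t)*X-np.sin(t)*Z; yt=-Y; R1=np.c_[np.cross(yt,zt),yt,zt]
    return np.r_[Rn.from_matrix(R0.T@R1).as_rotvec(),R0.T@(W(x,y,z)-o["eef_pos"])]
def state():
    o=bot.get_obs(); R0=Rn.from_quat(o["tool_rot"]).as_matrix()
    print("t",o["clock"],"L",L(o["eef_pos"]),"zaxis",np.array([R0[:,2]@X,R0[:,2]@Y,R0[:,2]@Z]),"ytool.Y",R0[:,1]@Y,"F",np.array(o["ft_force"]),"w",o["grip_width"],o["grasp_force"],"q",np.array(o["joint_pos"]))
E
python3 - <<'E'
from h import *
for nm,uv in(("top",(341,246)),("bot",(337,312))):
    o,d=ray("side",D(*uv)); p=W(-.061,0,0); A=np.c_[d,-Z]; s=np.linalg.lstsq(A,p-o,rcond=None)[0]; print(nm,s[1], np.linalg.norm(A@s-(p-o)))
for k,uv,z in(("plates",(507,487),.025),("beaker",(113,575),.09),("bottle",(65,425),.19),("tub",((377-190)*3.75,(193-90)*3.75),.065),("pen",((166-190)*3.75,(303-90)*3.75),.09)):
    p=plane("scene",S(*uv),z); print(k,p,L(p))
for k,u,v,z in(("knob",(325,443),(344,366),.056),("tip",(250,498),(286,407),.08)): print(k,L(plane("scene",S(*u),z)),L(plane("side",D(*v),z)))
state(); print(row(-.19,0,.25,0))
E
```

```text
top 0.1885937047730668 0.0014414300223179024
bot 0.11460607175320421 0.0010161544284149465
plates [ 0.4739 -0.2051  0.025 ] [-0.1424 -0.1579  0.025 ]
beaker [0.542  0.1696 0.09  ] [-0.163   0.2223  0.09  ]
bottle [0.6504 0.1562 0.19  ] [-0.0544  0.2345  0.19  ]
tub [ 0.4682 -0.4075  0.065 ] [-0.101  -0.3561  0.065 ]
pen [0.4397 0.407  0.09  ] [-0.3175  0.4297  0.09  ]
knob [-0.0706  0.0026  0.056 ] [-0.0703 -0.0017  0.056 ]
tip [-0.1166  0.0859  0.08  ] [-0.113   0.0819  0.08  ]
t 0.1 L [-0.3331 -0.4535  0.2492] zaxis [-0.0012  0.0014 -1.    ] ytool.Y -0.7714619331991868 F [ 0.1304 -0.0663 -0.2851] w 0.08544744005902727 0.0 q [-1.115   0.2413  0.0039  1.3352 -0.      1.5708]
[-0.5412  1.5032  0.5383  0.399  -0.2588 -0.0003]
```

Units first: shifts go in shares of 0.6 m and turns go in shares of pi rad. So 0.4 m / 0.6 = 0.6667, -0.259 m / 0.6 = -0.4317, 1.503 rad / 3.1416 = 0.4784.

>>> advance(segments=[-0.1722,0.4784,0.1713,0.6667,-0.4317,0,0.085,-0.1722,0.4784,0.1713,0.6667,-0.4317,0,0.085,-0.1722,0.4784,0.1713,0.6667,-0.4317,0,0.085,-0.1722,0.4784,0.1713,0.6667,-0.4317,0,0.085,-0.1722,0.4784,0.1713,0.6667,-0.4317,0,0.085,-0.1722,0.4784,0.1713,0.6667,-0.4317,0,0.05,-0.1722,0.4784,0.1713,0.6667,-0.4317,0,0.05,-0.1722,0.4784,0.1713,0.6667,-0.4317,0,0.05,-0.1722,0.4784,0.1713,0.6667,-0.4317,0,0.05,-0.1722,0.4784,0.1713,0.6667,-0.4317,0,0.05])

```text
clock: 1.35
eef_pos: [0.5365, -0.0348, 0.3259]
tool_rot: [0.782, -0.054, 0.615, 0.085]
ft_force: [0.3, -0.7, -1.6]
grip_width: 0.0501
grasp_force: 0.0
```

```bash
python3 -c "
from h import *
state(); print(row(-.13,0,.15,0),row(-.061,0,.15,0))"
```

```text
t 1.35 L [-0.121   0.0223  0.3259] zaxis [ 0.973   0.0276 -0.2291] ytool.Y -0.9968760057482482 F [ 0.255  -0.6932 -1.616 ] w 0.05014440978929063 0.0 q [ 0.082  -0.1341 -1.0867 -0.7119 -0.2797  3.1416]
[-0.036   0.2301  0.0706 -0.1745  0.0102  0.0309] [-0.036   0.2301  0.0706 -0.1589  0.0133  0.0981]
```

```bash
python3 - <<'E'
from h import *
from scipy.optimize import least_squares
o=bot.get_obs();R=Rn.from_quat(o["tool_rot"]).as_matrix();p=np.array(o["eef_pos"])
c=bot.calibration("wrist");print("cam in tool",R.T@(-c["R"].T@c["t"]-p),"cam z in tool",R.T@c["R"][2])
A=[([-1.115,.241,.004,1.335,0],np.array([.2199,-.4485,.2492])),(o["joint_pos"],p)]
def fk(q,g):
    h,a1,a2,d,a3=g; th=q[1]-q[2]; t=th+q[3]; e=np.array([np.cos(q[0]),np.sin(q[0]),0]); n=np.array([-e[1],e[0],0])
    f=e*np.cos(t)-Z*np.sin(t)
    return Z*h+a1*(e*np.sin(q[1])+Z*np.cos(q[1]))+a2*(e*np.cos(th)-Z*np.sin(th))+d*f+a3*(f*np.cos(q[4])+n*np.sin(q[4]))
r=least_squares(lambda g:np.r_[tuple(fk(q,g)-x for q,x in A)],[.2,.35,.4,.1,.15]); g=r.x; print(g,r.fun)
lo=[-2.72,-1.05,-1.09,-1.99,-1.42];hi=[2.72,1.87,1.28,2.15,1.44]
def zdir(q):
    t=q[1]-q[2]+q[3];e=np.array([np.cos(q[0]),np.sin(q[0]),0]); n=np.array([-e[1],e[0],0]);return (e*np.cos(t)-Z*np.sin(t))*np.cos(q[4])+n*np.sin(q[4])
for (x,z,ti) in [(-.1,.15,0),(-.061,.15,0),(-.061,.15,20),(-.061,.15,30),(-.061,.26,0),(-.061,.26,20),(-.061,.26,30),(-.07,.056,30),(-.07,.056,45),(-.177,.056,45),(-.177,.056,60),(-.177,.056,70),(-.2,.15,20),(-.2,.15,45)]:
    tt=np.radians(ti);zt=np.cos(tt)*X-np.sin(tt)*Z
    best=min((least_squares(lambda q:np.r_[10*(fk(q,g)-W(x,0,z)),zdir(q)-zt],s,bounds=(lo,hi)) for s in([0,.2,-.5,.3,-.2],[0,.5,.3,-.3,-.2],[0,-.3,-.9,-.5,-.2])),key=lambda r:r.cost)
    q=best.x;print(x,z,ti,q,"err",np.linalg.norm(fk(q,g)-W(x,0,z)),np.linalg.norm(zdir(q)-zt))
E
```

```text
cam in tool [ 0.0673  0.0008 -0.1249] cam z in tool [-0.2631 -0.0018  0.9648]
[0.2665 0.4771 0.3972 0.1025 0.2848] [-0. -0.  0.  0.  0.  0.]
-0.1 0.15 0 [ 0.1787  0.9936 -1.09   -1.99   -0.5893] err 0.010748466466674636 0.19442466508553186
-0.061 0.15 0 [-0.0056  0.9912 -1.0677 -1.99   -0.2377] err 0.0015484169188577474 0.06762676458975823
-0.061 0.15 20 [-0.0253  0.5207 -1.0602 -1.2247 -0.1958] err 1.40060867183661e-13 9.44824832757413e-13
-0.061 0.15 30 [-0.0377  0.2979 -0.9618 -0.7277 -0.1696] err 1.2412670766236366e-16 1.1443916996305594e-16
-0.061 0.26 0 [ 0.0386  0.6766 -1.09   -1.7953 -0.3329] err 0.006503794700601694 0.06627722698724654
-0.061 0.26 20 [-0.0253  0.0897 -0.9806 -0.7142 -0.1958] err 4.47545209131181e-16 5.577144338622734e-15
-0.061 0.26 30 [-0.0377 -0.0227 -0.8376 -0.2829 -0.1696] err 1.5700924586837752e-16 1.3529241734648802e-15
-0.07 0.056 30 [-0.0326  0.651  -1.0113 -1.1298 -0.174 ] err 1.1631705747361534e-16 1.1443916996305594e-16
-0.07 0.056 45 [-0.0561  0.3982 -0.8426 -0.4475 -0.1254] err 1.1796119636642288e-16 1.1443916996305594e-16
-0.177 0.056 45 [ 0.0121  0.2927 -1.09   -0.5743 -0.1738] err 0.0002192261033178961 0.007675765219708529
-0.177 0.056 60 [-0.031   0.1864 -0.858   0.0118 -0.1009] err 3.4060582603194184e-14 2.0445124051925852e-13
-0.177 0.056 70 [-0.0547  0.2167 -0.6879  0.3223 -0.061 ] err 4.713644562606218e-14 3.813726675974359e-13
-0.2 0.15 20 [ 0.2392 -0.0008 -1.09   -0.3414 -0.528 ] err 0.008179934001375426 0.3273885459999358
-0.2 0.15 45 [ 0.0329 -0.1135 -1.0306 -0.1137 -0.1875] err 2.7344877050525285e-16 3.144597701847062e-15
```

The kinematic fit is exact. It shows a horizontal tool is out of reach here, so I'll tilt 30° below horizontal for the handle and 55° for the knob. I'll also roll half a turn so the camera sits on the back and j6 ends near 0.

To row units: -2.9 rad / 3.1416 = -0.9231.

```bash
sed -i 's/yt=-Y/yt=Y/' h.py
```

>>> advance(segments=[0,0,-0.9231,0,0,0,0.05,0,0,-0.9231,0,0,0,0.05,0,0,-0.9231,0,0,0,0.05,0,0,-0.9231,0,0,0,0.05,0,0,-0.9231,0,0,0,0.05,0,0,-0.9231,0,0,0,0.05,0,0,-0.9231,0,0,0,0.05,0,0,-0.9231,0,0,0,0.05,0,0,-0.9231,0,0,0,0.05,0,0,-0.9231,0,0,0,0.05])

```text
clock: 2.6
eef_pos: [0.5351, -0.0416, 0.3237]
tool_rot: [0.508, 0.599, 0.289, 0.547]
ft_force: [-0.2, -0.7, -0.1]
grip_width: 0.05
grasp_force: 0.0
```

```bash
python3 -c "
from h import *
state(); print(row(-.15,0,.22,30))"
```

```text
t 2.6 L [-0.1208  0.0153  0.3237] zaxis [ 0.9719  0.0166 -0.2348] ytool.Y 0.37451500725446984 F [-0.2151 -0.7231 -0.1003] w 0.04999409026541072 0.0 q [ 0.0677 -0.1356 -1.0876 -0.7054 -0.2763  1.2594]
[ 0.1844  0.2421 -1.1759  0.0262 -0.1056 -0.0043]
```

To row units: -0.106 m / 0.6 = -0.1767, 0.026 m / 0.6 = 0.0433, -1.176 rad / 3.1416 = -0.3743.

>>> advance(segments=[0.0586,0.077,-0.3743,0.0433,-0.1767,-0.0067,0.05,0.0586,0.077,-0.3743,0.0433,-0.1767,-0.0067,0.05,0.0586,0.077,-0.3743,0.0433,-0.1767,-0.0067,0.05,0.0586,0.077,-0.3743,0.0433,-0.1767,-0.0067,0.05,0.0586,0.077,-0.3743,0.0433,-0.1767,-0.0067,0.05,0.0586,0.077,-0.3743,0.0433,-0.1767,-0.0067,0.05,0.0586,0.077,-0.3743,0.0433,-0.1767,-0.0067,0.05,0.0586,0.077,-0.3743,0.0433,-0.1767,-0.0067,0.05,0.0586,0.077,-0.3743,0.0433,-0.1767,-0.0067,0.05])

```text
clock: 3.72
eef_pos: [0.5036, -0.0494, 0.2199]
tool_rot: [0.104, 0.86, -0.056, 0.497]
ft_force: [-0.0, 0.2, -0.5]
grip_width: 0.0504
grasp_force: 0.0
```

```bash
python3 -c "
from h import *
import cv2
state(); print(row(-.12,0,.155,30),row(-.061,0,.155,30))
cv2.imwrite('pics/w1.png',bot.camera('wrist')[:,:,::-1])"
```

```text
t 3.725 L [-0.1496  0.0004  0.2199] zaxis [ 0.8666  0.0022 -0.499 ] ytool.Y 0.9999722886658603 F [-0.0224  0.1665 -0.5383] w 0.05036572153036715 0.0 q [ 0.0272 -0.1077 -1.0731 -0.4282 -0.2234  0.1396]
[ 0.0022  0.0011 -0.0071  0.0415 -0.0009  0.058 ] [ 0.0022  0.0011 -0.0071  0.012  -0.0008  0.1091]
```

View pics/w1.png

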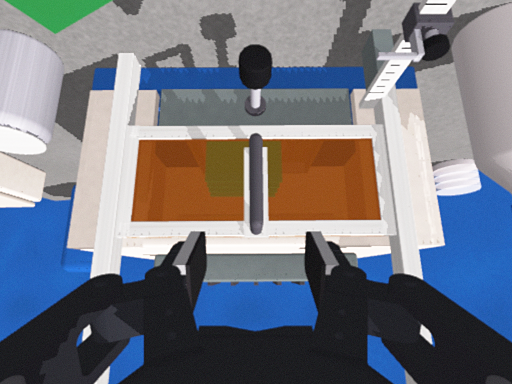

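The wrist picture shows the handle bar from (256,137) to (256,230), centred between the fingers, the knob at (255,67) and the pointer tip near (382,55). I'll check their positions from this view.

```bash
python3 - <<'E'
from h import *
c=bot.calibration("wrist")
for k,uv,z in(("knob",(255,67),.056),("barlow",(256,138),.116),("bartop",(256,229),.184),("tip",(382,55),.08)):
    print(k,L(plane("w",uv,z,c)))
print(tri([ray("w",(382,55),c),ray("scene",S(250,498)),ray("side",D(286,407))]))
E
```

```text
knob [-0.0713  0.001   0.056 ]
barlow [-0.0592  0.0014  0.116 ]
bartop [0.003  0.0012 0.184 ]
tip [-0.1143  0.0888  0.08  ]
(array([0.553 , 0.0265, 0.0855]), np.float64(0.0012665555228727708))
```

To row units: 0.109 m / 0.6 = 0.1817, 0.083 m / 0.6 = 0.1383, -0.007 rad / 3.1416 = -0.0022.

>>> advance(segments=[0,0,-0.0022,0.07,0,0.0967,0.05,0,0,-0.0022,0.07,0,0.0967,0.05,0,0,-0.0022,0.045,0,0.1383,0.05,0,0,-0.0022,0.02,0,0.1817,0.05,0,0,-0.0022,0.02,0,0.1817,0.05,0,0,-0.0022,0.02,0,0.1817,0,0,0,-0.0022,0.02,0,0.1817,0,0,0,-0.0022,0.02,0,0.1817,0,0,0,-0.0022,0.02,0,0.1817,0])

```text
clock: 4.9
eef_pos: [0.5889, -0.069, 0.155]
tool_rot: [0.1, 0.86, -0.057, 0.497]
ft_force: [-5.2, 2.6, 2.8]
grip_width: 0.0093
grasp_force: 58.6
```

```bash
python3 -c "
from h import *
state(); print(row(-.061,0,.275,30))"
```

```text
t 4.9 L [-0.062   0.0012  0.155 ] zaxis [ 0.8661  0.0034 -0.4998] ytool.Y 0.9999934586025765 F [-5.2465  2.6295  2.8144] w 0.009298292747823155 58.59456539154053 q [-0.0366  0.2639 -0.9813 -0.7136 -0.1673  0.0982]
[ 0.0034  0.0003  0.0013 -0.1045 -0.0011 -0.0591]
```

To row units: -0.09 m / 0.6 = -0.15, -0.087 m / 0.6 = -0.145.

>>> advance(segments=[0,0,0,-0.015,0,-0.0083,0,0,0,0,-0.0433,0,-0.025,0,0,0,0,-0.0717,0,-0.0417,0,0,0,0,-0.1017,0,-0.0583,0,0,0,0,-0.13,0,-0.075,0,0,0,0,-0.145,0,-0.0833,0,0,0,0,-0.15,0,-0.0867,0,0,0,0,-0.15,0,-0.0867,0])

```text
clock: 5.9
eef_pos: [0.5889, -0.069, 0.258]
tool_rot: [0.1, 0.861, -0.057, 0.496]
ft_force: [-2.2, 2.9, -2.0]
grip_width: 0.0092
grasp_force: 60.2
```

```bash
python3 -c "
from h import *
state()"
```

```text
t 5.9 L [-0.0621  0.0011  0.258 ] zaxis [ 0.8656  0.0034 -0.5008] ytool.Y 0.9999931126650036 F [-2.2202  2.9361 -2.009 ] w 0.009246771692825602 60.16342520713806 q [-0.0367 -0.0205 -0.8445 -0.2913 -0.167   0.0981]
```

Raised about 103 mm with no stop contact yet. I'll creep to the stop.

To row units: -0.007 m / 0.6 = -0.0117, -0.005 m / 0.6 = -0.0083.

>>> advance(segments=[0,0,0,-0.005,0,-0.0025,0,0,0,0,-0.0083,0,-0.005,0,0,0,0,-0.0117,0,-0.0067,0,0,0,0,-0.0117,0,-0.0067,0])

```text
clock: 6.4
eef_pos: [0.5887, -0.069, 0.2633]
tool_rot: [0.099, 0.862, -0.057, 0.494]
ft_force: [13.9, 1.5, -16.6]
grip_width: 0.0091
grasp_force: 58.8
```

```bash
python3 -c "
from h import *
state()"
```

```text
t 6.4 L [-0.0622  0.0011  0.2633] zaxis [ 0.8627  0.0033 -0.5057] ytool.Y 0.9999920254633082 F [ 13.935    1.4852 -16.5771] w 0.009110654854690368 58.77345621585846 q [-0.0371 -0.0336 -0.831  -0.259  -0.1662  0.0982]
```

To row units: -0.06 m / 0.6 = -0.1, 0.002 m / 0.6 = 0.0033.

>>> advance(segments=[0,0,0,0.0033,0,0.0017,0,0,0,0,0.0033,0,0.0017,0.05,0,0,0,0.0033,0,0.0017,0.05,0,0,0,0.0033,0,0.0017,0.05,0,0,0,0.02,0,-0.0267,0.05,0,0,0,0.0617,0,-0.1,0.05,0,0,0,0.0617,0,-0.1,0.05])

```text
clock: 7.28
eef_pos: [0.5183, -0.0533, 0.2644]
tool_rot: [0.1, 0.86, -0.058, 0.497]
ft_force: [0.7, 0.2, -0.5]
grip_width: 0.0498
grasp_force: 0.0
```

```bash
python3 -c "
from h import *
import cv2
state(); print(row(-.15,0,.2,55),row(-.115,0,.12,55),row(-.07,0.001,.057,55))
a=bot.camera('side')[75:275,170:340,::-1]
cv2.imwrite('pics/s2.png',cv2.resize(a,None,fx=3,fy=3,interpolation=cv2.INTER_CUBIC))"
```

```text
t 7.275 L [-0.1343  0.      0.2644] zaxis [ 0.8663  0.0019 -0.4996] ytool.Y 0.9999972354013198 F [ 0.7226  0.173  -0.496 ] w 0.049786253005473964 0.0 q [ 0.0119 -0.1962 -0.9641 -0.2317 -0.2104  0.1233]
[0.0016 0.4368 0.0017 0.0636 0.     0.0186] [ 0.0016  0.4368  0.0017  0.1154 -0.0001  0.0889] [0.0016 0.4368 0.0017 0.1475 0.0008 0.1594]
```

View pics/s2.png

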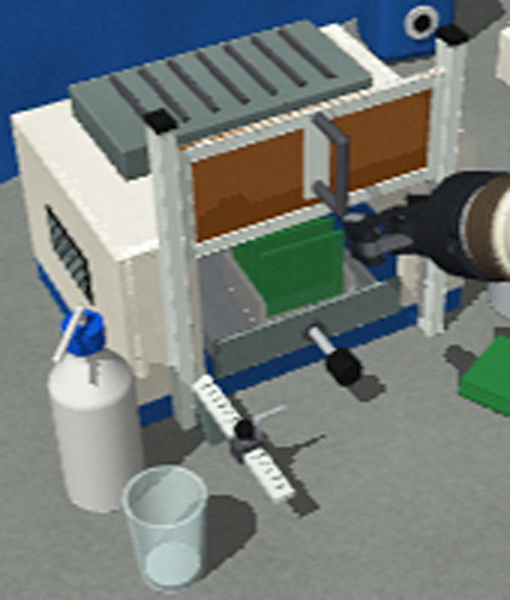

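The sash is up, with the handle at about (340,140–208), and it stays there. The rack stands upright in the tray behind the panel. Now for the knob.

To row units: 0.159 m / 0.6 = 0.265, 0.115 m / 0.6 = 0.1917, 0.437 rad / 3.1416 = 0.1391.

>>> advance(segments=[0,0.1391,0,0.1067,0,0.0317,0.055,0,0.1391,0,0.1067,0,0.0317,0.055,0,0.1391,0,0.1067,0,0.0317,0.055,0,0.1391,0,0.1917,0,0.1483,0.055,0,0.1391,0,0.1917,0,0.1483,0.055,0,0.1391,0,0.2183,0.0008,0.2067,0.055,0,0.1391,0,0.245,0.0017,0.265,0.055,0,0.1391,0,0.245,0.0017,0.265,0.055])

```text
clock: 8.32
eef_pos: [0.5851, -0.0679, 0.0556]
tool_rot: [0.111, 0.948, -0.035, 0.297]
ft_force: [-0.2, -0.1, -0.0]
grip_width: 0.0553
grasp_force: 0.0
```

```bash
python3 -c "
from h import *
import cv2
state(); print(row(-.07,0.001,.057,55))
cv2.imwrite('pics/w3.png',bot.camera('wrist')[:,:,::-1])"
```

```text
t 8.325 L [-0.0661  0.0014  0.0556] zaxis [ 0.5715  0.0005 -0.8206] ytool.Y 0.9999990998412104 F [-0.2409 -0.1327 -0.001 ] w 0.055283252920300244 0.0 q [-0.0708  0.3397 -0.6976 -0.0685 -0.0924  0.1329]
[ 0.0005 -0.0026  0.0013  0.0025 -0.0004 -0.0034]
```

View pics/w3.png

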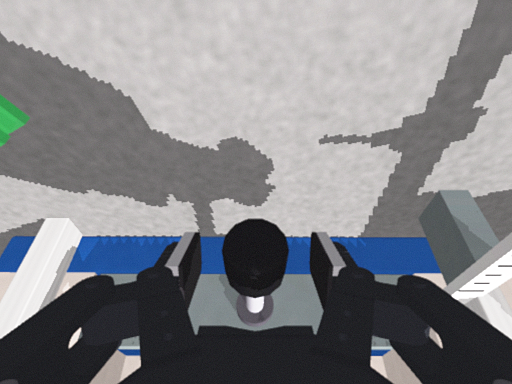

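The knob, about (255,255), lies centred between the fingertips at (185,265) and (325,265). I'll correct by 4 mm and grip.

To row units: -0.003 m / 0.6 = -0.005, 0.002 m / 0.6 = 0.0033.

>>> advance(segments=[0,0,0,0.0033,0,-0.005,0.055,0,0,0,0.0033,0,-0.005,0,0,0,0,0.0033,0,-0.005,0,0,0,0,0.0033,0,-0.005,0,0,0,0,0.0033,0,-0.005,0])

```text
clock: 9.0
eef_pos: [0.5811, -0.067, 0.062]
tool_rot: [0.111, 0.947, -0.035, 0.301]
ft_force: [-6.1, 0.0, 7.5]
grip_width: 0.026
grasp_force: 58.2
```

```bash
python3 -c "
from h import *
state(); p=L(np.array(bot.get_obs()['eef_pos'])); print(row(p[0]-.1,p[1],p[2],55))"
```

```text
t 9.0 L [-0.0701  0.0012  0.062 ] zaxis [ 0.577   0.0002 -0.8168] ytool.Y 0.9999992373282406 F [-6.146   0.0139  7.4796] w 0.02596801397514474 58.24330508708954 q [-0.0688  0.3203 -0.7082 -0.0664 -0.0947  0.134 ]
[ 0.0002  0.0042  0.0012  0.0817  0.0001 -0.0577]
```

The grip sits about 6 mm high on the round knob, so I'll reopen, lower and regrip while the carriage is still home.

To row units: 0.004 m / 0.6 = 0.0067, 0.003 m / 0.6 = 0.005.

>>> advance(segments=[0,0,0,0,0,0,0.05,0,0,0,0.005,0,0.0067,0.05,0,0,0,0.005,0,0.0067,0.05])

```text
clock: 9.38
eef_pos: [0.5804, -0.0663, 0.0543]
tool_rot: [0.11, 0.947, -0.035, 0.299]
ft_force: [-0.3, -0.2, -0.1]
grip_width: 0.05
grasp_force: 0.0
```

```bash
python3 -c "
from h import *
state()"
```

```text
t 9.375 L [-0.071   0.0018  0.0543] zaxis [ 0.5734  0.0017 -0.8192] ytool.Y 0.9999967081442497 F [-0.2765 -0.2366 -0.103 ] w 0.050001506269239465 0.0 q [-0.0684  0.3362 -0.713  -0.0829 -0.0929  0.134 ]
```

>>> advance(segments=[0,0,0,0,0,0,0,0,0,0,0,0,0,0,0,0,0,0,0,0,0,0,0,0,0,0,0,0])

```text
clock: 9.88
eef_pos: [0.5805, -0.0669, 0.0548]
tool_rot: [0.111, 0.947, -0.035, 0.299]
ft_force: [-3.6, -2.1, 3.5]
grip_width: 0.0266
grasp_force: 58.7
```

```bash
python3 -c "
from h import *
state(); p=L(np.array(bot.get_obs()['eef_pos'])); print(row(p[0]-.1,p[1],p[2],55))"
```

```text
t 9.875 L [-0.0707  0.0013  0.0548] zaxis [ 0.5741  0.0004 -0.8188] ytool.Y 0.9999989759874048 F [-3.6007 -2.0513  3.5126] w 0.026646412610339933 58.70597541332245 q [-0.0689  0.3354 -0.7127 -0.0824 -0.094   0.1341]
[ 0.0004  0.0006  0.0014  0.0819  0.0001 -0.0574]
```

To row units: 0.082 m / 0.6 = 0.1367, -0.0574 m / 0.6 = -0.0957.

>>> advance(segments=[0,0,0,0.0033,0,-0.0023,0,0,0,0,0.0117,0,-0.0083,0,0,0,0,0.0267,0,-0.0183,0,0,0,0,0.045,0,-0.0317,0,0,0,0,0.0633,0,-0.045,0,0,0,0,0.0817,0,-0.0567,0,0,0,0,0.1,0,-0.07,0,0,0,0,0.1183,0,-0.0833,0,0,0,0,0.13,0,-0.0917,0,0,0,0,0.1367,0,-0.0957,0])

```text
clock: 11.12
eef_pos: [0.4839, -0.0435, 0.0548]
tool_rot: [0.11, 0.947, -0.035, 0.3]
ft_force: [6.8, -3.8, -7.2]
grip_width: 0.0265
grasp_force: 60.0
```

>>> advance(segments=[0,0,0,0,0,0,0,0,0,0,0,0,0,0])

```text
clock: 11.38
eef_pos: [0.4841, -0.0435, 0.0549]
tool_rot: [0.11, 0.947, -0.035, 0.3]
ft_force: [4.5, -2.9, -6.8]
grip_width: 0.0265
grasp_force: 60.2
```

```bash
python3 -c "
from h import *
import cv2
state()
for n,f in(('side',3.5),):
  i=bot.camera(n)[:,:,::-1];cv2.imwrite(f'pics/{n}4raw.png',i)
  cv2.imwrite(f'pics/{n}4.png',cv2.resize(i[165:255,215:335],None,fx=6,fy=6,interpolation=cv2.INTER_CUBIC))
cv2.imwrite('pics/scene4raw.png',bot.camera('scene')[:,:,::-1])
cv2.imwrite('pics/wrist4raw.png',bot.camera('wrist')[:,:,::-1])"
```

```text
t 11.375 L [-0.1699  0.0016  0.0549] zaxis [ 0.575   0.0015 -0.8182] ytool.Y 0.9999978646612185 F [ 4.5087 -2.9339 -6.8233] w 0.02653052502408395 60.17749607563019 q [-0.0185  0.1993 -0.9437 -0.1741 -0.1216  0.1757]
```

View pics/side4.png

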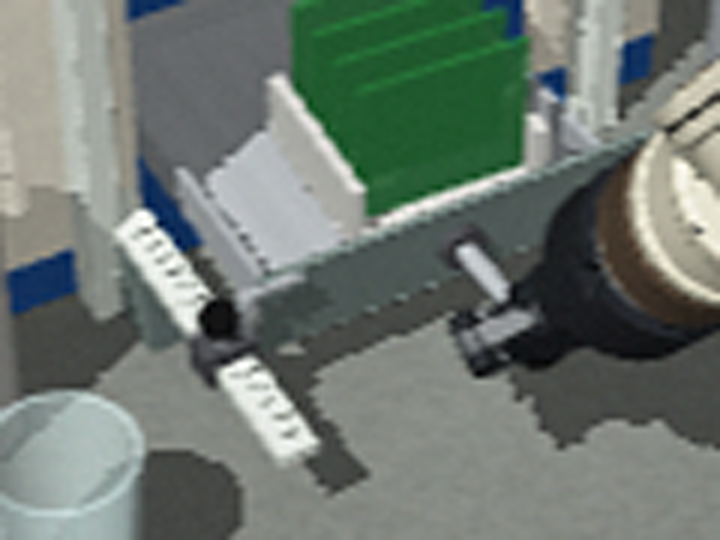

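The carriage is out about 99 mm, with the rack standing in it. The panel's top edge runs from about (265,285) to (640,135), and the pointer tip, near (300,278), is just ahead of it. I'll rectify the views onto the plane z = 79 mm to measure the gap.

```bash
cat > rect.py <<'E'
import sys,cv2
from h import *
tag,out=sys.argv[1:]
C["wrist"]=bot.calibration("wrist"); k=4 # px/mm ; rows: x -80..-150 down, cols y 130..30
outs=[]
for n in("side","scene","wrist"):
    c=C[n];im=cv2.imread(f"pics/{n}{tag}raw.png")
    pts=[W(x,y,.079) for x,y in((-.085,.13),(-.085,.035),(-.145,.035),(-.145,.13))]
    q=np.float32([(lambda v:v[:2]/v[2])(c["mtx"]@(c["R"]@p+c["t"])) for p in pts]);print(n,q.round().tolist())
    w,h=95*k,60*k
    H=cv2.getPerspectiveTransform(q,np.float32([(0,0),(w,0),(w,h),(0,h)]))
    r=cv2.warpPerspective(im,H,(w,h),flags=cv2.INTER_CUBIC)
    for mm in range(0,60,10): cv2.line(r,(0,mm*k),(12,mm*k),(0,0,255),1)
    outs.append(r)
cv2.imwrite(out,np.vstack([np.hstack(outs[:2]),np.hstack([outs[2],outs[2]*0])]))
E
python3 rect.py 4 pics/r4.png
```

```text
side [[244.0, 210.0], [275.0, 198.0], [287.0, 212.0], [254.0, 225.0]]
scene [[242.0, 217.0], [268.0, 211.0], [273.0, 227.0], [246.0, 233.0]]
wrist [[459.0, 360.0], [308.0, 359.0], [326.0, 333.0], [526.0, 333.0]]
```

View pics/r4.png

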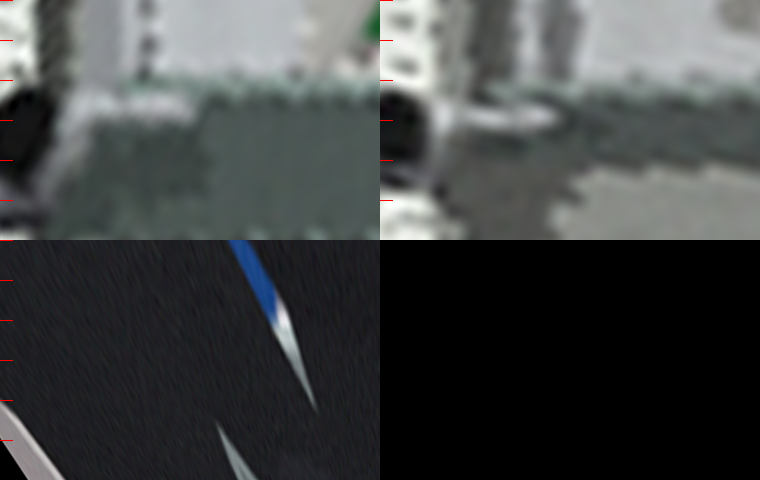

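In the side rectification the panel's outer top edge is at row 97 and the blade centre at 107. In the scene view they are at 98 and 117. Solving for parallax, the blade sits about 4 mm higher and the gap is about 6.2 mm. I'll move 6 mm and measure again.

Units first: shifts go in shares of 0.6 m and turns go in shares of pi rad. So 0.0049 m / 0.6 = 0.0082, -0.0034 m / 0.6 = -0.0057.

>>> advance(segments=[0,0,0,0.0042,0,-0.0028,0,0,0,0,0.0082,0,-0.0057,0,0,0,0,0.0082,0,-0.0057,0,0,0,0,0.0082,0,-0.0057,0])

```text
clock: 12.02
eef_pos: [0.4785, -0.0422, 0.0548]
tool_rot: [0.11, 0.947, -0.035, 0.3]
ft_force: [5.5, -3.3, -7.1]
grip_width: 0.0266
grasp_force: 60.6
```

```bash
cat > prof.py <<'E'
import cv2,sys
from h import *
for t in sys.argv[1:]:
  for n,cols in(("side",((130,190),(215,300))),("scene",((95,160),(215,300)))):
    im=cv2.imread(f"pics/{n}{t}raw.png");c=C[n];k=4
    q=np.float32([(lambda v:v[:2]/v[2])(c["mtx"]@(c["R"]@W(x,y,.079)+c["t"])) for x,y in((-.085,.13),(-.085,.035),(-.145,.035),(-.145,.13))])
    r=cv2.warpPerspective(im,cv2.getPerspectiveTransform(q,np.float32([(0,0),(380,0),(380,240),(0,240)])),(380,240),flags=cv2.INTER_LINEAR).astype(float)
    for a,b in cols: print(t,n,(a,b),[(y,r[y:y+4,a:b].mean((0,1)).round().astype(int).tolist()) for y in range(68,140,4)])
E
python3 - <<'E'
from h import *
import cv2
state()
for n in("side","scene","wrist"): cv2.imwrite(f"pics/{n}5raw.png",bot.camera(n)[:,:,::-1])
E
python3 rect.py 5 pics/r5.png; python3 prof.py 4 5
```

```text
t 12.025 L [-0.1757  0.0017  0.0548] zaxis [ 0.5751  0.0016 -0.8181] ytool.Y 0.999997794816629 F [ 5.4595 -3.2757 -7.1129] w 0.026623738729382826 60.58008670806885 q [-0.0146  0.191  -0.9568 -0.1786 -0.1239  0.1789]
side [[244.0, 210.0], [275.0, 198.0], [287.0, 212.0], [254.0, 225.0]]
scene [[242.0, 217.0], [268.0, 211.0], [273.0, 227.0], [246.0, 233.0]]
wrist [[454.0, 361.0], [307.0, 361.0], [324.0, 336.0], [518.0, 336.0]]
4 side (130, 190) [(68, [160, 159, 152]), (72, [147, 148, 138]), (76, [136, 139, 127]), (80, [133, 137, 123]), (84, [136, 140, 126]), (88, [145, 147, 134]), (92, [155, 156, 146]), (96, [166, 165, 157]), (100, [172, 170, 164]), (104, [171, 169, 164]), (108, [163, 160, 156]), (112, [148, 146, 142]), (116, [130, 128, 124]), (120, [112, 112, 105]), (124, [97, 98, 90]), (128, [86, 87, 78]), (132, [77, 80, 70]), (136, [72, 74, 65])]
4 side (215, 300) [(68, [173, 172, 165]), (72, [162, 162, 154]), (76, [153, 155, 143]), (80
[... 2196 characters left out ...]
106, 104]), (96, [113, 114, 111]), (100, [126, 127, 123]), (104, [143, 144, 139]), (108, [158, 159, 154]), (112, [168, 168, 164]), (116, [167, 166, 163]), (120, [154, 153, 149]), (124, [133, 133, 129]), (128, [111, 111, 107]), (132, [94, 95, 90]), (136, [84, 85, 80])]
5 scene (215, 300) [(68, [183, 182, 179]), (72, [184, 183, 179]), (76, [184, 183, 179]), (80, [184, 184, 180]), (84, [183, 183, 179]), (88, [178, 178, 174]), (92, [172, 171, 167]), (96, [164, 164, 159]), (100, [157, 158, 152]), (104, [152, 154, 146]), (108, [144, 147, 138]), (112, [135, 138, 128]), (116, [121, 124, 115]), (120, [106, 109, 100]), (124, [93, 96, 88]), (128, [84, 86, 80]), (132, [80, 83, 76]), (136, [80, 82, 76])]
```

View pics/r5.png

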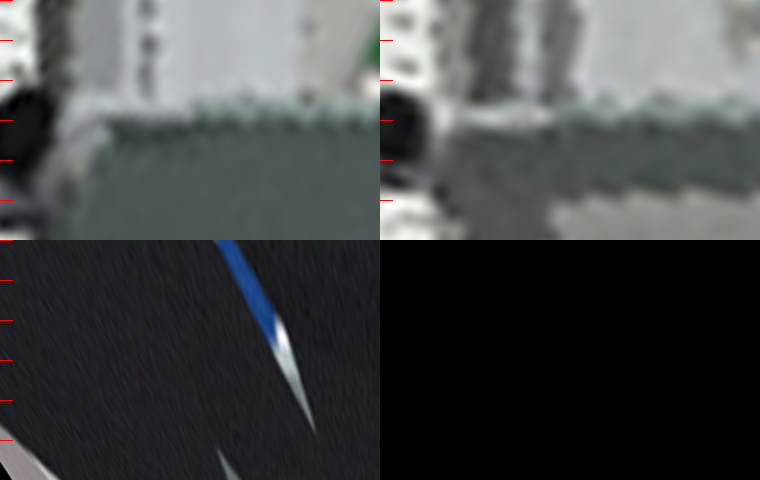

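The panel edge has moved 5.8 mm as commanded. After parallax the remaining gap is about 0.3–1.2 mm, so I'll nudge 0.7 mm further, let it settle, and check the sash and bystanders by comparing with the earlier pictures.

To row units: 0.0006 m / 0.6 = 0.001, -0.0004 m / 0.6 = -0.0007.

>>> advance(segments=[0,0,0,0.001,0,-0.0007,0,0,0,0,0.001,0,-0.0007,0,0,0,0,0.001,0,-0.0007,0,0,0,0,0.001,0,-0.0007,0])

```text
clock: 12.68
eef_pos: [0.4778, -0.042, 0.0548]
tool_rot: [0.11, 0.947, -0.035, 0.3]
ft_force: [5.2, -3.6, -7.0]
grip_width: 0.0263
grasp_force: 60.4
```

```bash
python3 - <<'E'
from h import *
import cv2
state()
s=bot.camera("side")[:,:,::-1];c=bot.camera("scene")[:,:,::-1]
s0=cv2.imread("pics/side0.png").astype(int);c0=cv2.imread("pics/scene0.png").astype(int)
for k,a,b,(x0,x1,y0,y1) in(("beaker",s,s0,(210,240,230,270)),("bottle",s,s0,(185,218,178,245)),("can",c,c0,(330,350,168,195)),("plates",c,c0,(305,345,200,238)),("tub",c,c0,(358,398,180,218)),("pen",s,s0,(130,195,295,372))):
    print(k,abs(a.astype(int)-b)[y0:y1,x0:x1].mean().round(2))
h=cv2.resize(cv2.imread("pics/s2.png"),(170,200),interpolation=cv2.INTER_AREA)
f=lambda i:np.argwhere((i[:,:,2]>i[:,:,0].astype(int)+70)&(i[:,:,2]>90))
for i in(h,s[75:275,170:340]):
    m=f(i[:90,55:150]);print("amber",len(m),m.mean(0),m.min(0),m.max(0))
E
```

```text
t 12.675 L [-0.1764  0.0017  0.0548] zaxis [ 0.5751  0.0016 -0.8181] ytool.Y 0.9999978474467874 F [ 5.2241 -3.6265 -6.9599] w 0.026292303861429254 60.42985796928406 q [-0.0141  0.1901 -0.9583 -0.1792 -0.1241  0.1794]
beaker 6.58
bottle 6.33
can 4.4
plates 10.54
tub 4.77
pen 3.93
amber 1653 [55.0218 46.4259] [30  5] [80 87]
amber 1650 [54.9042 46.4242] [30  5] [79 87]
```

```bash
python3 - <<'E'
from h import *
import cv2
for f in("scene0","scene5raw"):
    i=cv2.imread(f"pics/{f}.png").astype(int)[195:245,300:350];m=np.argwhere(i[:,:,1]>i[:,:,2]*1.5+10);print(len(m),m.mean(0),m.min(0),m.max(0))
state(); print(bot.job_done())
E
```

```text
625 [24.3632 24.2464] [8 7] [41 41]
624 [24.3413 24.25  ] [8 7] [41 41]
t 12.775 L [-0.1763  0.0017  0.0549] zaxis [ 0.5752  0.0016 -0.818 ] ytool.Y 0.9999978228138248 F [ 5.7944 -3.0869 -7.0713] w 0.026431399504369534 60.42957007884979 q [-0.0141  0.1901 -0.9583 -0.1792 -0.1241  0.1794]
the job is handed in; nothing more can be done
None
```

I handed the job in at 12.8 s: the sash is up at its top stop, the gripper is holding the carriage by its knob with the panel at the pointer to within about 1 mm by my camera estimate, the rack was standing in the tray when last viewed, and before/after image checks showed no bystander moved.

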